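# Unbolt and open the laser sample chamber

## Task

Open the laser sample chamber so that the sample can be changed: with one fingertip hold the red sprung thumb bar of the catch down, and while it is held push the bolt's yellow upright tab with the other fingertip until the bolt is fully drawn out of the hatch. Then lift off so that the catch springs up and locks the bolt in its drawn place, and with a fingertip behind the hatch's silver lip slide the amber-windowed hatch all the way open. Only push and press; do not force the parts, and leave the sample and the loose things round the chamber where they lie.

Things in the scene. Friction and masses are not known exactly. Their poses are not given: they have to be found in the camera images.
- chamber: Fixed black sample chamber, 160 mm deep (x), 190 mm wide (y), with a flat dark grey deck 85 mm above the desk. Origin: centre of its underside, on the desk. Its x points away from the robot when it stands straight, y to the left, z up; it is turned up to 0.3 rad about z. All x and y directions in the other entries are in this frame.
- thumb_bar (a point): Centre of the top of the catch's red thumb bar, 30 mm wide (x), 68 mm long (y, along the bolt's way). At rest 122 mm above the desk, its far edge 5 mm higher; pressed to the stop 115 mm high and level. It can be pressed anywhere along its length. Two fingertips at one height, 45 mm apart along x, fit on it and beside the tab; but for the tab, nothing near is higher than 110 mm.
- catch (a joint): Angle of the catch, a leaf hinged along y at its near edge, rad: 0 at rest, 0.154 at its stop; above 0.10 its tooth is clear below the bolt. Pressing takes 2 N at first, 5 N at the stop; let go, it springs up. Its tooth enters one of two notches in the bolt, 26 mm apart, so locks it home or fully drawn; between them it rides under the bolt.
- bolt_tab (a point): Middle of the yellow upright finger tab on the steel bolt, 125 mm above the desk, at the start 48 mm farther (+x) than thumb_bar (44 mm once that is pressed). 18 mm wide (x), 8 mm thick (y), from 105 to 137 mm above the desk. It moves with the bolt, to the left (+y): push it on its right (-y) face, with the fingertip more than 111 mm above the desk to clear the bolt's staple.
- bolt (a joint): Travel of the bolt, m, to the left (+y): 0 home (its tongue in the keeper on the hatch), 0.026 fully drawn against its stop. Friction about 1 to 2 N. The catch blocks it until pressed.
- hatch_lip (a point): Centre of the silver upright lip on the hatch, 105 mm above the desk: 8 mm thick (x), 44 mm long (y), from 92 mm (the hatch's top) to 114 mm high. It moves with the hatch, toward the robot (-x): push it on its far (+x) face; the deck ends 16 mm behind it. Side rails are 95 mm high. A steel keeper 110 mm high on the hatch, then the bolt's guide, begin 25 mm to the left (+y) of the lip's middle.
- hatch (a joint): Travel of the hatch, m, toward the robot (-x): 0 shut, 0.060 fully open against its stop. Friction about 1 to 2 N. The bolt blocks it unless drawn.
- sample: Loose black sample holder with a chip, 46 x 52 x 29 mm, on a pedestal inside the chamber below the hatch's window; not to be touched. Origin: centre of its underside.
- tweezers: Loose steel tweezers, 120 x 18 x 9 mm, lying to the left of the chamber; bystander. Origin: centre of its underside.
- lens_box_a: Loose white lens box, 47 x 45 x 19 mm, near the desk's left edge; bystander. Origin: centre of its underside.
- adapter_b: Loose steel tube adapter, 26 mm across, 15 mm high, to the right of the chamber; bystander. Origin: centre of its underside.
- dropper: Loose brown dropper bottle, 33 mm across, 102 mm high, behind the chamber on the left; bystander. Origin: centre of its underside.
- iris_post: Loose iris on a black foot, 26 x 58 x 116 mm, behind the chamber on the left; bystander. Origin: centre of its underside.
- lens_box_b: Loose white lens box, 47 x 45 x 19 mm, behind the chamber on the left; bystander. Origin: centre of its underside.

How it is judged:
By the outcome, as a careful person would: the job done as asked, in the order asked, and still so for the second after the job is handed in, with the robot touching nothing.
It also fails if it takes over 45 s, if anything falls off the work surface, if the arm or the gripper's body presses on something with over 40 N, if the wrist force passes 120 N, or if a joint passes its speed limit or range.

## Robot

A 7-joint arm with a two-finger parallel gripper is mounted at the origin on a cart in front of the work surface, level with it; the furniture and walls round the work are solid. World frame = base frame: x ahead of the robot, y to its left, z up, the work surface at z = 0. Lengths are in m, angles in rad, forces in N, time in s.
With the tool pointing down it reaches from about 0.4 to 0.85 m from the base axis. Payload 10.4 kg.
Tool frame: the origin (TCP) lies on the centre line of the jaws, within the pads' length; the fingertips stand 8 mm ahead of it and the grasp point (between the pads) lies 11 mm behind it (r.finger_overhang is the distance from the TCP to the fingertips, in m); z points along the fingers, y is the line along which they close (so a half turn about z gives the same grasp; the last joint's range is limited). The gripper opens to 87 mm and grips with 3 to 60 N. Pads are 19 mm wide; open, the fingers measure 117 mm over their backs; the gripper's body (75 mm by 190 mm) begins 51 mm behind the grasp point.
Start: joints at [-1.174, 0.332, -0.065, 1.46, 0.022, 1.35, -0.088], TCP at [0.255, 0.571, 0.196] pointing down, gripper open.
Joint ranges: [-2.6, 2.6], [-0.5, 2.12], [-1.47, 1.34], [0.16, 2.42], [-1.27, 4.41], [0.06, 2.06], [-2.6, 2.6]. Speed limits (rad/s): [2.22, 2.22, 2.79, 2.79, 3.14, 3.14, 3.14].

## Interface

Orientations are given as a unit quaternion [x, y, z, w].
In Python, from bench import r, vision gives the robot as it stands.
- The arm moves only by the tool drive_tool, never from a script. Its argument "series" is a list of rows, each a list of 2 entries, a list of its own where there are three numbers: the shift along the world's x, y, z in cm, then the turn about the world's z in degrees. A call has exactly 10 rows; each row shifts and turns the commanded pose from where the row before left it; what a row does not reach is not made up. A row lasts 1/8 s, in which the tool goes at most 62.5 mm and 10.7 degrees, less where a joint would pass 70% of its speed; a pose out of reach is approached as far as the arm can. A call with a gripper value outside its range is refused whole. "hand" is the closure, from 0 (fully open) to 1 (shut), set as the call begins (left out, the last holds). The fingers move at their own pace and stop on an object; "newtons" is the grip in N (left out, the last holds). Time passes only in rows, so rows that do not move let the fingers close, or fill a call up. It gives the time, the measured TCP pose, the force, the opening and the grip force at its end, in the units of the state.
- r.read_state(): the state, without advancing time (a new reading comes with each control period).
- vision.camera(name): name is "scene" or "side" or "wrist"; returns a dict with "color" (420x560x3 uint8, red, green, blue), "intrinsics" (3x3 intrinsics, pixels), "k1" (the pictures are not rectified: a ray, as slopes to the right and down, at radius r is drawn at 1 + k1 r^2 times it, then the intrinsics apply), "R" (3x3) and "t" (3): a world point X has camera coordinates R X + t; the wrist camera has in their place "mount" (4x4, takes a point from camera to tool coordinates, whose origin is the TCP and whose axes are the flange's). Camera axes: x right, y down, z forward; pixel columns grow to the right and rows downward; lengths in m; the calibration is good to about 2 mm. A picture is of the moment at which its call begins: read the wrist's pose just before it. There is no depth.
- r.close_job(): hands the job in; it is judged then, once.
The state is a dict: "time": time; "joint_positions": joint angles; "joint_vel": joint speeds; "joint_torque": joint torques, N m; "ee_pos": TCP position; "eef_rot": TCP orientation; "ft_force": force on the tool from outside, world axes, zero at the start; "torque": the same for the moment, N m; "width": finger opening in m; "grip_force": force on a finger pad.
Only numpy, scipy, OpenCV 4.12 (cv2) and the standard library are available. Lean on these libraries where they do the work, as an engineer would, in place of code of your own. Each camera call takes 0.05 s, during which the arm holds its last target. There are 200 camera calls.

## Working session

There is one attempt and no reset: what is moved stays moved. The work goes in short steps, Python scripts to look and compute and a tool call to move; the robot and the scene stay as the last step left them, time stands still between calls to the robot, and variables do not carry over. Pictures are saved under pics/ and viewed, at most 10 in all, crops included, and the job is handed in when it is done.

Besides the shell and the picture viewer there is one more tool, called after "Request:" as name(argument=value, ...), one argument or row to a line, values as JSON. drive_tool: Moves the arm, as the interface text tells. Its arguments: {"type":"object","properties":{"series":{"type":"array"},"hand":{"type":"number"},"newtons":{"type":"number"}},"required":["series"]}

```bash
mkdir -p pics; cat > h.py <<'E'
import numpy as np, cv2, json
from scipy.spatial.transform import Rotation as Ro
from bench import r, vision
def snap(n,f):
    s=r.read_state(); c=vision.camera(n)
    if n=="wrist":
        M=np.array(c["mount"]); T=np.eye(4); T[:3,:3]=Ro.from_quat(s["eef_rot"]).as_matrix(); T[:3,3]=s["ee_pos"]
        W=np.linalg.inv(T@M); R,t=W[:3,:3],W[:3,3]
    else: R,t=np.array(c["R"]),np.array(c["t"])
    cv2.imwrite(f"pics/{f}.png",c["color"][:,:,::-1])
    np.savez(f"pics/{f}.npz",K=c["intrinsics"],k1=c["k1"],R=R,t=t)
def cal(f):
    d=np.load(f"pics/{f}.npz"); return d["K"],float(d["k1"]),d["R"],d["t"]
def atz(f,u,v,z):
    K,k1,R,t=cal(f); p=cv2.undistortPoints(np.array([[[u,v]]],float),K,np.array([k1,0,0,0,0.]))[0,0]
    d=R.T@np.array([p[0],p[1],1]); o=-R.T@t
    return o+d*(z-o[2])/d[2]
def proj(f,X):
    K,k1,R,t=cal(f); return cv2.projectPoints(np.atleast_2d(X).astype(float),cv2.Rodrigues(R)[0],t,K,np.array([k1,0,0,0,0.]))[0][:,0]
E
python3 - <<'E'
from h import *
for n in("scene","side"): snap(n,n+"1")
a=[cv2.imread(f"pics/{n}1.png") for n in("scene","side")]
for n in ("scene1","side1"):
    K,k,R,t=cal(n); print(n,-R.T@t,K[0,0],k)
s=r.read_state(); print(s["eef_rot"],s["width"],r.finger_overhang)
E
```

```text
scene1 [ 0.04153892 -0.40740671  0.67495743] 507.1577051654211 -0.021873329304589136
side1 [0.33925118 0.85750049 0.49052359] 411.313023057892 -0.12144483757356055
[ 2.08335025e-01  9.78057323e-01 -6.15477196e-04 -1.09664904e-04] 0.08708252802819712 0.008
```

View pics/scene1.png

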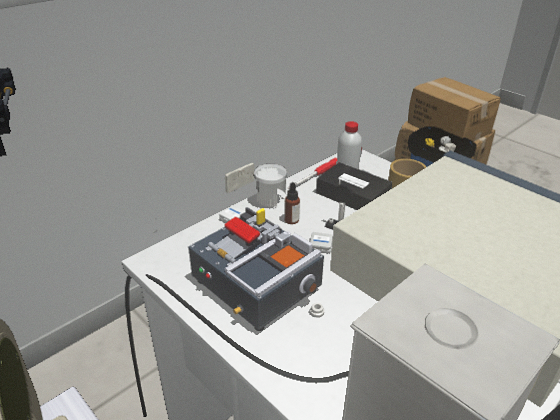

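View pics/side1.png

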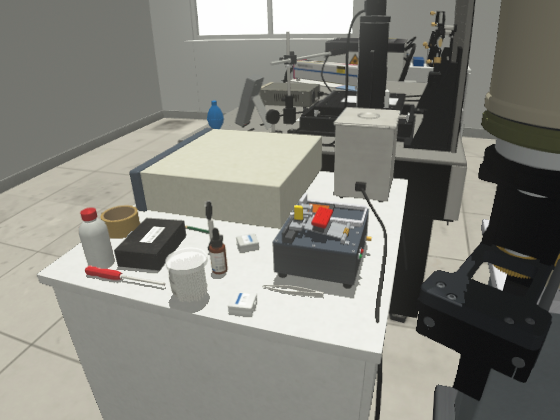

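Scene: chamber around (255,270), red bar at (241,231), tab at (261,216). Side: bar at (321,216), tab at (298,212). Now I enlarge both.

```bash
python3 - <<'E'
import cv2
import numpy as np
a=cv2.imread("pics/scene1.png")[195:325,180:335]; b=cv2.imread("pics/side1.png")[190:290,265:385]
cv2.imwrite("pics/c1.png",cv2.resize(a,None,fx=4.6,fy=4.6,interpolation=cv2.INTER_CUBIC))
cv2.imwrite("pics/c2.png",cv2.resize(b,None,fx=6,fy=6,interpolation=cv2.INTER_CUBIC))
from h import *
print(atz("scene1",241,231,.122),atz("scene1",261,216,.125),atz("side1",321,216,.122),atz("side1",298,212,.125))
E
```

```text
[0.49203897 0.15494003 0.122     ] [0.54587573 0.16131809 0.125     ] [0.50002869 0.16693087 0.122     ] [0.54609232 0.16799994 0.125     ]
```

View pics/c1.png

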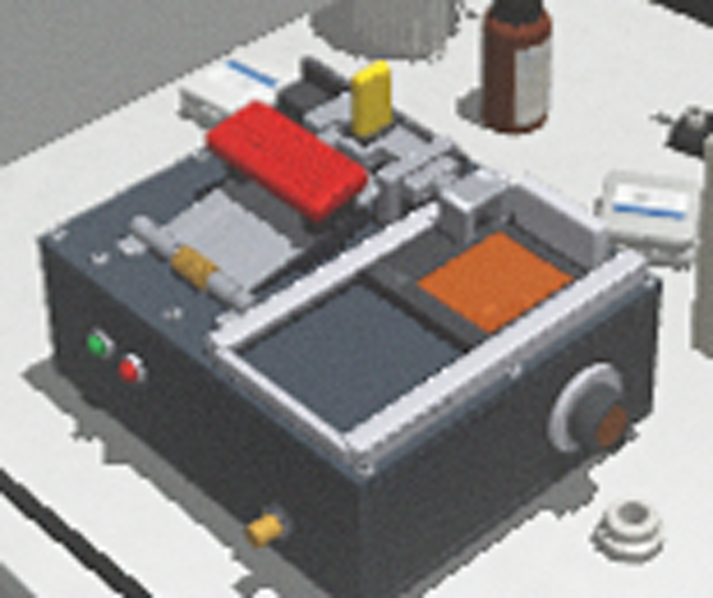

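View pics/c2.png

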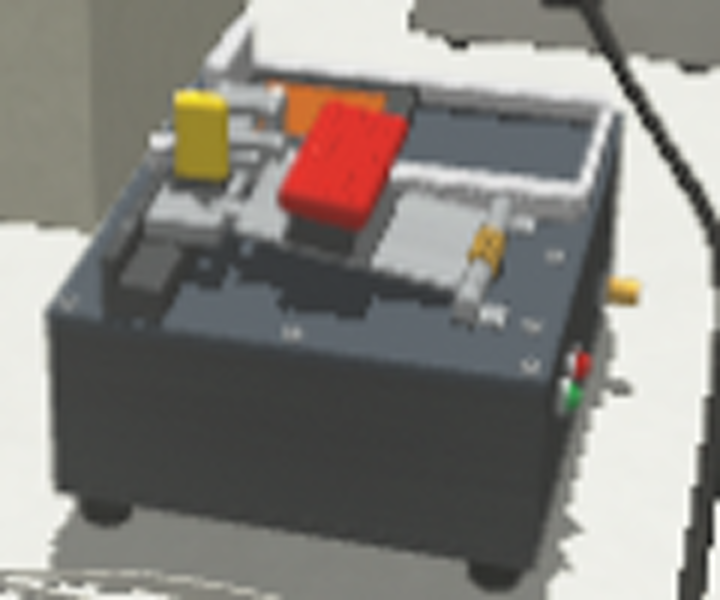

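Crop 1: deck corners (42,238), (365,478), (660,285); bar top corners (208,140), (258,103), (368,178), (318,212); tab top centre (371,69); lip top from (512,182) to (605,232). Crop 2: deck corners (50,312), (545,382), (622,112); bar top corners (328,102), (408,115), (365,215), (282,195); tab top (202,95).

```bash
python3 - <<'E'
from h import *
np.set_printoptions(precision=4,suppress=True)
S=lambda u,v,z: atz("scene1",u/4.6+180-.4,v/4.6+195-.4,z)[:2]
D=lambda u,v,z: atz("side1",u/6+265-.4,v/6+190-.4,z)[:2]
L,N,F=[S(*p,.085) for p in((42,238),(365,478),(660,285))]
print("scene deck nl,nr,fr",L,N,F,np.linalg.norm(L-N),np.linalg.norm(F-N),np.arctan2(*(-(L-N)*[1,-1])[[0,1]]),np.arctan2(*(F-N)[::-1]),"c",(L+F)/2)
fl,nl,nr=[D(*p,.085) for p in((50,312),(545,382),(622,112))]
print("side deck fl,nl,nr",fl,nl,nr,np.linalg.norm(nl-nr),np.linalg.norm(fl-nl),np.arctan2(*(fl-nl)[::-1]),"c",(fl+nr)/2)
b=[S(208,140,.120),S(258,103,.125),S(368,178,.125),S(318,212,.120)]
print("bar scene",b,np.mean(b,0),"tab",S(371,69,.137),"lip",S(512,182,.114),S(605,232,.114))
b=[D(328,102,.12+.003),D(408,115,.12),D(365,215,.12),D(282,195,.125)]
print("bar side",b,np.mean(b,0),"tab",D(202,95,.137))
E
```

```text
scene deck nl,nr,fr [0.423  0.2228] [0.4277 0.0362] [0.5806 0.0351] 0.1866002860286808 0.1528461451660694 0.025661631285486625 -0.007218245258339454 c [0.5018 0.1289]
side deck fl,nl,nr [0.5795 0.2251] [0.4217 0.2233] [0.4244 0.0341] 0.18919944085023502 0.157808714521699 0.012007666911731442 c [0.502  0.1296]
bar scene [array([0.4837, 0.1907]), array([0.5098, 0.1909]), array([0.5092, 0.1244]), array([0.4856, 0.1266])] [0.4971 0.1581] tab [0.5473 0.1648] lip [0.5578 0.0946] [0.5618 0.0485]
bar side [array([0.5126, 0.1297]), array([0.4858, 0.1263]), array([0.484, 0.198]), array([0.5098, 0.2012])] [0.4981 0.1638] tab [0.5468 0.1632]
```

Request:
drive_tool(
  series=[
    [[2.7,-4.3,0.3],-6.5],
    [[2.7,-4.3,0.3],-6.5],
    [[2.7,-4.3,0.3],-6.5],
    [[2.7,-4.3,0.3],-6.5],
    [[2.7,-4.3,0.3],-6.5],
    [[2.7,-4.3,0.3],-6.5],
    [[2.7,-4.3,0.3],-6.5],
    [[2.7,-4.3,0.3],-6.5],
    [[2.6,-4.2,0.3],-6.5],
    [[2.5,-4.2,0.3],-6.5],
  ],
  hand=0.655,
)

```text
time: 1.35
ee_pos: [0.5222, 0.1412, 0.2263]
eef_rot: [0.703, 0.712, -0.0, -0.0]
ft_force: [-0.7, 0.6, 0.9]
width: 0.03
grip_force: 0.0
```

```bash
python3 - <<'E'
from h import *
snap("wrist","w1"); a=cv2.imread("pics/w1.png")
cv2.imwrite("pics/w1b.png",cv2.resize(a,(800,600),interpolation=cv2.INTER_CUBIC))
s=r.read_state();print(s["ee_pos"],s["eef_rot"],[list(np.round(proj("w1",p)[0]*800/560)) for p in([.522,.141,.218],[.5975-.1,.161,.122],[.547,.164,.137],[.56,.0715,.114])])
E
```

```text
[0.52518893 0.13408642 0.22681823] [ 7.07294168e-01  7.06917534e-01 -2.53818895e-04  1.57979753e-03] [[np.float64(397.0), np.float64(342.0)], [np.float64(361.0), np.float64(262.0)], [np.float64(437.0), np.float64(263.0)], [np.float64(447.0), np.float64(380.0)]]
```

View pics/w1b.png

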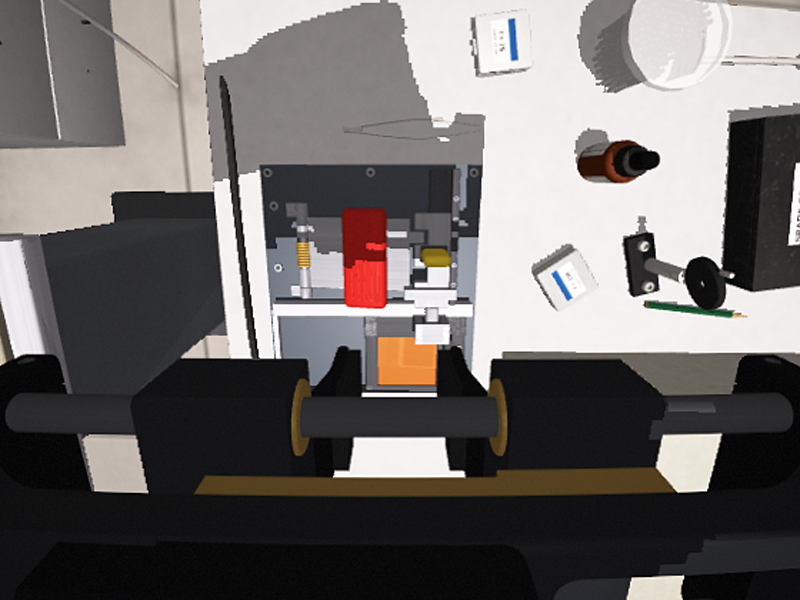

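Wrist view (800x600): bar corners (342,208), (385,208), (387,307), (347,307); tab at (422–450, 248–268); hatch window at (407,360); the lip is hidden behind the right finger.

```bash
python3 - <<'E'
from h import *
np.set_printoptions(precision=4,suppress=True)
K,k,R,t=cal("w1"); print("cam",-R.T@t)
for n,u,v,z in(("bar",342,208,.12),("",385,208,.125),("",387,307,.125),("",347,307,.12),("tabtopL",436,249,.137),("tabR",436,267,.137),("tabnear",422,258,.137),("tabfar",451,258,.137),("deck nl",262,165,.085),("deck fl",482,165,.085)): print(n,atz("w1",u*.7,v*.7,z)[:2])
# beige box in scene/side
print("box bottom corner",atz("scene1",333,262,0),"side",atz("side1",146,203,0),atz("side1",308,217,0))
s=r.read_state();print(s["ee_pos"],s["joint_vel"],s["ft_force"],s["time"])
E
```

```text
cam [0.522  0.2169 0.4153]
bar [0.4851 0.1968]
 [0.5135 0.1974]
 [0.5151 0.1309]
 [0.4871 0.129 ]
tabtopL [0.5462 0.1731]
tabR [0.5466 0.1615]
tabnear [0.5375 0.1672]
tabfar [0.556  0.1674]
deck nl [0.4235 0.2245]
deck fl [0.5817 0.2261]
box bottom corner [0.6603 0.0738 0.    ] side [ 1.0503 -0.0065  0.    ] [ 0.5841 -0.0474  0.    ]
[0.5252 0.1341 0.2268] [-0.0222 -0.0215 -0.0191  0.0237  0.0276 -0.006   0.0164] [ 0.2026 -6.8653  1.0063] 1.4
```

Request:
drive_tool(
  series=[
    [[0,0,-2],0],
    [[0,0,-2],0],
    [[0,0,-1.5],0],
    [[0,0,-1],0],
    [[0,0,0],0],
    [[0,0,0],0],
    [[0,0,0],0],
    [[0,0,0],0],
    [[0,0,0],0],
    [[0,0,0],0],
  ],
)

```text
time: 2.65
ee_pos: [0.5217, 0.1428, 0.1614]
eef_rot: [0.701, 0.713, 0.0, 0.0]
ft_force: [0.8, -0.5, 0.3]
width: 0.0298
grip_force: 0.0
```

Request:
drive_tool(
  series=[
    [[0,0,-1.5],0],
    [[0,0,-1],0],
    [[0,0,-0.5],0],
    [[0,0,-0.3],0],
    [[0,0,-0.3],0],
    [[0,0,-0.2],0],
    [[0,0,0],0],
    [[0,0,0],0],
    [[0,0,0],0],
    [[0,0,0],0],
  ],
)

```text
time: 3.9
ee_pos: [0.5218, 0.1428, 0.1235]
eef_rot: [0.701, 0.713, 0.0, 0.0]
ft_force: [0.1, 0.9, 0.4]
width: 0.0299
grip_force: 0.0
```

```bash
python3 - <<'E'
from h import *
s=r.read_state();print(s["ft_force"],s["ee_pos"])
snap("side","s2");snap("scene","sc2")
a=cv2.imread("pics/s2.png")[180:250,270:370]; b=cv2.imread("pics/sc2.png")[190:260,200:300]
cv2.imwrite("pics/s2c.png",np.hstack([cv2.resize(x,(400,280),interpolation=cv2.INTER_CUBIC) for x in(a,b)]))
E
```

```text
[0.09413054 0.91321226 0.40958593] [0.52177837 0.14278564 0.12347646]
```

View pics/s2c.png

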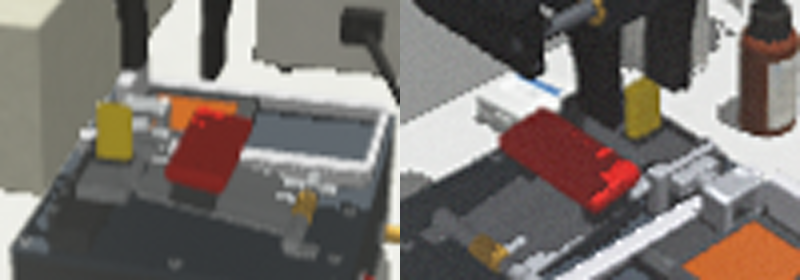

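Side: fingertips at crop (132,70) and (212,78), bar not pressed; scene: tips at (600,125) and (668,88). I check these against the expected projection.

```bash
python3 - <<'E'
from h import *
from scipy.optimize import least_squares
np.set_printoptions(precision=4,suppress=True)
for X in ([.4993,.1428,.1155],[.5443,.1428,.1155]): print(X,(proj("s2",X)[0]-[270,180])*4,(proj("sc2",X)[0]-[200,190])*4+[400,0])
for a,b in (((323,199.5),(250,221)),((303,197.5),(267,212))):
    f=lambda X:np.r_[proj("s2",X)[0]-a,proj("sc2",X)[0]-b]
    q=least_squares(f,[.5,.14,.13]);print(q.x,q.fun)
E
```

```text
[0.4993, 0.1428, 0.1155] [216.6105 134.2007] [594.5804 180.8702]
[0.5443, 0.1428, 0.1155] [129.674  123.4183] [668.7739 139.4155]
[0.5026 0.1419 0.1457] [-0.0748 -0.067  -0.0586  0.0677]
[0.5433 0.1421 0.1452] [-0.0595 -0.0579 -0.0465  0.0589]
```

Both cameras agree the tips are really at z≈0.1455, about 30 mm higher than the nominal overhang implies, and the near-zero force fits that. So I'll go down in steps and watch the force.

```bash
python3 - <<'E'
from h import *
s=r.read_state();print(r.finger_overhang,s["width"],s["ee_pos"],s["eef_rot"])
E
```

```text
0.008 0.029911840233026097 [0.52176021 0.14276556 0.12340677] [7.01229285e-01 7.12935818e-01 7.33028918e-05 5.59684547e-05]
```

Request:
drive_tool(
  series=[
    [[0,0,-0.5],0],
    [[0,0,-0.5],0],
    [[0,0,-0.4],0],
    [[0,0,-0.3],0],
    [[0,0,0],0],
    [[0,0,0],0],
    [[0,0,0],0],
    [[0,0,0],0],
    [[0,0,0],0],
    [[0,0,0],0],
  ],
)

```text
time: 5.25
ee_pos: [0.5217, 0.1428, 0.1064]
eef_rot: [0.701, 0.713, 0.0, 0.0]
ft_force: [0.5, 1.4, 0.5]
width: 0.0302
grip_force: 0.0
```

Request:
drive_tool(
  series=[
    [[0,0,-0.2],0],
    [[0,0,-0.2],0],
    [[0,0,-0.2],0],
    [[0,0,-0.2],0],
    [[0,0,0],0],
    [[0,0,0],0],
    [[0,0,0],0],
    [[0,0,0],0],
    [[0,0,0],0],
    [[0,0,0],0],
  ],
)

```text
time: 6.5
ee_pos: [0.5217, 0.1428, 0.0984]
eef_rot: [0.701, 0.713, 0.0, 0.0]
ft_force: [0.8, -0.0, 0.1]
width: 0.0299
grip_force: 0.0
```

```bash
python3 - <<'E'
from h import *
snap("side","s3");snap("scene","sc3")
a=cv2.imread("pics/s3.png")[180:250,270:370]; b=cv2.imread("pics/sc3.png")[190:260,200:300]
cv2.imwrite("pics/s3c.png",np.hstack([cv2.resize(x,(400,280),interpolation=cv2.INTER_CUBIC) for x in(a,b)]))
E
```

```text
(no output)
```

View pics/s3c.png

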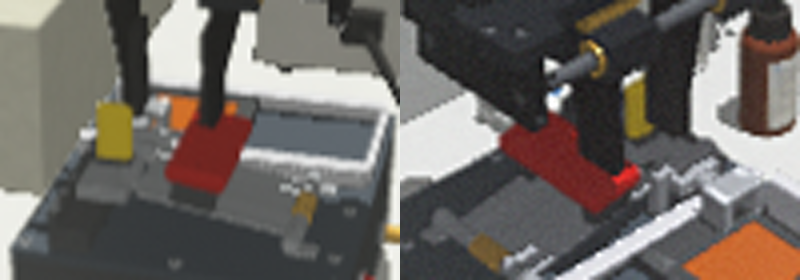

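Side: tip at (212,122); scene: tip at (602,172). It is just reaching the bar, as expected at z≈0.12, so I keep going.

Request:
drive_tool(
  series=[
    [[0,0,-0.1],0],
    [[0,0,-0.1],0],
    [[0,0,-0.1],0],
    [[0,0,-0.1],0],
    [[0,0,0],0],
    [[0,0,0],0],
    [[0,0,0],0],
    [[0,0,0],0],
    [[0,0,0],0],
    [[0,0,0],0],
  ],
)

```text
time: 7.85
ee_pos: [0.5218, 0.1428, 0.0944]
eef_rot: [0.701, 0.713, 0.0, 0.0]
ft_force: [2.9, 0.4, 2.6]
width: 0.03
grip_force: 2.0
```

Request:
drive_tool(
  series=[
    [[0,0,-0.1],0],
    [[0,0,-0.1],0],
    [[0,0,-0.1],0],
    [[0,0,-0.1],0],
    [[0,0,0],0],
    [[0,0,0],0],
    [[0,0,0],0],
    [[0,0,0],0],
    [[0,0,0],0],
    [[0,0,0],0],
  ],
)

```text
time: 9.1
ee_pos: [0.5224, 0.1428, 0.0907]
eef_rot: [0.701, 0.713, 0.001, 0.0]
ft_force: [4.3, 0.1, 6.9]
width: 0.0303
grip_force: 3.0
```

Request:
drive_tool(
  series=[
    [[0,0.3,0.03],0],
    [[0,0.3,0],0],
    [[0,0.3,0],0],
    [[-0.02,0.3,0],0],
    [[0,0.3,0],0],
    [[0,0.3,0],0],
    [[-0.02,0.3,0],0],
    [[0,0.3,0],0],
    [[0,0.3,0],0],
    [[0,0,0],0],
  ],
)

```text
time: 10.35
ee_pos: [0.5213, 0.1704, 0.0907]
eef_rot: [0.701, 0.713, 0.0, -0.0]
ft_force: [-0.9, -1.7, 4.3]
width: 0.0301
grip_force: 1.8
```

Request:
drive_tool(
  series=[
    [[0,0.15,0],0],
    [[0,0.15,0],0],
    [[0,0.1,0],0],
    [[0,0.1,0],0],
    [[0,0.1,0],0],
    [[0,0.1,0],0],
    [[0,0,0],0],
    [[0,0,0],0],
    [[0,0,0],0],
    [[0,0,0],0],
  ],
)

```text
time: 11.6
ee_pos: [0.5214, 0.1754, 0.0907]
eef_rot: [0.702, 0.712, -0.001, 0.0]
ft_force: [-1.3, -9.2, 6.4]
width: 0.0301
grip_force: 5.1
```

Request:
drive_tool(
  series=[
    [[0,-0.15,0],0],
    [[0,0,0],0],
    [[0,0,0],0],
    [[0,0,0],0],
    [[0,0,0],0],
    [[0,0,0],0],
    [[0,0,0],0],
    [[0,0,0],0],
    [[0,0,0],0],
    [[0,0,0],0],
  ],
)

```text
time: 12.85
ee_pos: [0.5214, 0.1753, 0.0907]
eef_rot: [0.701, 0.713, 0.0, 0.0]
ft_force: [1.2, -3.5, 4.2]
width: 0.0299
grip_force: 4.4
```

```bash
python3 - <<'E'
from h import *
print(r.read_state()["ft_force"],r.read_state()["ee_pos"])
snap("side","s4")
def tab(f):
    h=cv2.cvtColor(cv2.imread(f"pics/{f}.png")[185:240,270:320],cv2.COLOR_BGR2HSV); m=cv2.inRange(h,(24,150,70),(34,255,255))
    ys,xs=np.nonzero(m); return xs.mean()+270,ys.mean()+185,ys.min()+185,len(xs)
for f in("side1","s3","s4"): print(f,tab(f))
for y in(.169,.195): print(proj("s4",[.547,y,.121]))
E
```

```text
[ 1.18113019 -3.51595743  4.18566948] [0.52138356 0.17532518 0.09071626]
side1 (np.float64(298.4056603773585), np.float64(212.37735849056605), np.int64(206), 106)
s3 (np.float64(298.283185840708), np.float64(212.49557522123894), np.int64(206), 113)
s4 (np.float64(294.55172413793105), np.float64(218.3793103448276), np.int64(212), 116)
[[297.43184934 213.98240716]]
[[293.56624497 219.97911922]]
```

The tab's shift of (−3.8, +5.9) px matches 26 mm, so the bolt is fully drawn. Lift off.

Request:
drive_tool(
  series=[
    [[0,0,0.3],0],
    [[0,0,0.3],0],
    [[0,0,0.5],0],
    [[0,-0.2,1],0],
    [[0,-0.5,2],0],
    [[0,0,2],0],
    [[0,0,2],0],
    [[0,0,1],0],
    [[0,0,0],0],
    [[0,0,0],0],
  ],
)

```text
time: 14.15
ee_pos: [0.521, 0.1683, 0.181]
eef_rot: [0.701, 0.713, -0.0, -0.0]
ft_force: [-0.1, 0.7, -1.0]
width: 0.0302
grip_force: 0.0
```

```bash
python3 - <<'E'
from h import *
snap("side","s5");snap("scene","sc5")
def tab(f):
    h=cv2.cvtColor(cv2.imread(f"pics/{f}.png")[185:240,270:320],cv2.COLOR_BGR2HSV); m=cv2.inRange(h,(24,150,70),(34,255,255))
    ys,xs=np.nonzero(m); return xs.mean()+270,ys.mean()+185,len(xs)
print(tab("s5"),r.read_state()["ft_force"],r.read_state()["ee_pos"])
a=cv2.imread("pics/s5.png")[180:260,250:370]; b=cv2.imread("pics/sc5.png")[190:270,220:340]
cv2.imwrite("pics/s5c.png",np.vstack([np.hstack([cv2.resize(x,(400,267),interpolation=cv2.INTER_CUBIC) for x in(a,b)]),np.hstack([cv2.resize(cv2.imread(f"pics/{f}.png"),(400,300)) for f in("s5","sc5")])]))
# beige box: triangulate its near vertical edge candidates
for z in(.0,.1,.15,.2):print(z,atz("scene1",333,222,z),atz("side1",323,136,z),atz("side1",298,216,z))
E
```

```text
(np.float64(294.5229357798165), np.float64(218.44036697247708), 109) [ 0.50428103 -0.07766019  0.46508172] [0.52096628 0.16815589 0.18091129]
0.0 [0.76260848 0.16348139 0.        ] [ 7.13623724e-01 -7.65094376e-01  5.55111512e-17] [ 0.61037619 -0.04590903  0.        ]
0.1 [0.65577662 0.07890004 0.1       ] [ 0.63730272 -0.43430603  0.1       ] [0.55510362 0.13826346 0.1       ]
0.15 [0.60236069 0.03660937 0.15      ] [ 0.59914221 -0.26891186  0.15      ] [0.52746733 0.23034971 0.15      ]
0.2 [ 0.54894476 -0.00568131  0.2       ] [ 0.56098171 -0.10351769  0.2       ] [0.49983104 0.32243596 0.2       ]
```

View pics/s5c.png

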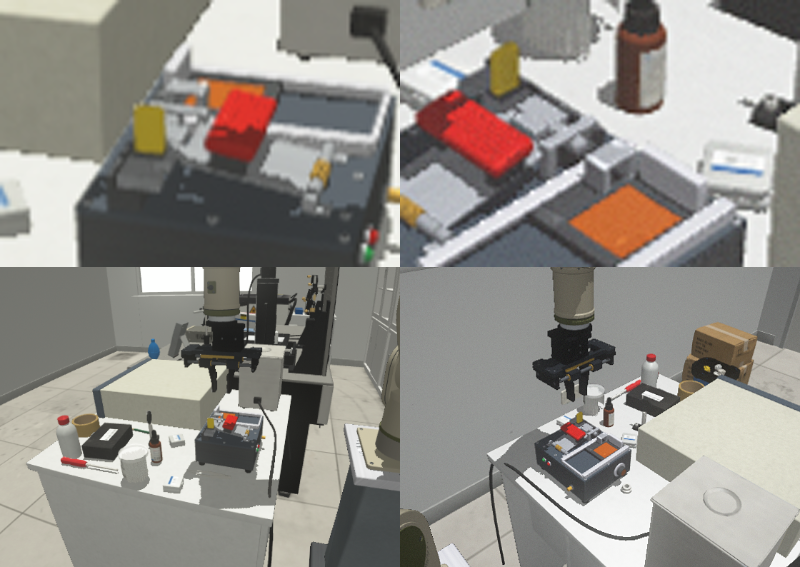

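Bolt remains drawn (tab 294.5,218.4) and the bar has sprung up. The lip's top runs (605,140)–(705,190) in the upper right panel. I move above it with the jaws straddling it.

Request:
drive_tool(
  series=[
    [[0.7,-1.65,0],0],
    [[0.7,-1.6,0],0],
    [[0.7,-1.6,0],0],
    [[0.7,-1.6,0],0],
    [[0.7,-1.6,-1],0],
    [[0.7,-1.6,-2],0],
    [[0,0,-2],0],
    [[0,0,-2],0],
    [[0,0,-1.5],0],
    [[0,0,0],0],
  ],
)

```text
time: 15.5
ee_pos: [0.5628, 0.0713, 0.0957]
eef_rot: [0.701, 0.713, -0.001, -0.0]
ft_force: [-1.1, 0.5, 1.0]
width: 0.03
grip_force: 0.0
```

```bash
python3 - <<'E'
from h import *
s=r.read_state();print(s["ee_pos"],s["ft_force"])
snap("side","s6");snap("scene","sc6")
a=cv2.imread("pics/s6.png")[170:240,270:370]; b=cv2.imread("pics/sc6.png")[200:270,240:340]
cv2.imwrite("pics/s6c.png",np.hstack([cv2.resize(x,(400,280),interpolation=cv2.INTER_CUBIC) for x in(a,b)]))
p=s["ee_pos"]
for d in(-.0225,.0225):
  X=np.array([p[0]+d,p[1],p[2]+.0243]);print((proj("s6",X)[0]-[270,170])*4,(proj("sc6",X)[0]-[240,200])*4+[400,0])
for X in([.562,.0935,.114],[.562,.0495,.114]): print("lip",(proj("sc6",X)[0]-[240,200])*4+[400,0])
E
```

```text
[0.56276068 0.07125361 0.09574272] [-1.12053348  0.50775773  0.96992588]
[172.9947213   99.36382399] [613.18832421 166.79825493]
[93.43883437 90.47700392] [684.02114258 123.63743173]
lip [611.97688545 133.89812257]
lip [683.16242817 178.95482382]
```

View pics/s6c.png

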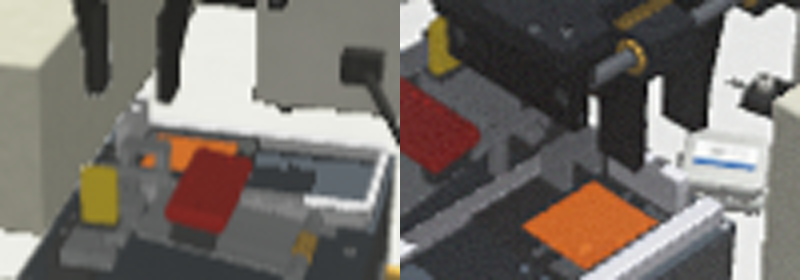

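Side tips at (95,92) and (170,100), scene tips at (625,163) and (690,120): they match the projections and straddle the lip ((612,134)–(690,185)). Descend.

Request:
drive_tool(
  series=[
    [[0,0,-0.3],0],
    [[0,0,-0.3],0],
    [[0,0,-0.3],0],
    [[0,0,-0.3],0],
    [[0,0,-0.3],0],
    [[0,0,-0.3],0],
    [[0,0,0],0],
    [[0,0,0],0],
    [[0,0,0],0],
    [[0,0,0],0],
  ],
)

```text
time: 16.85
ee_pos: [0.5634, 0.0718, 0.0788]
eef_rot: [0.701, 0.713, 0.0, 0.0]
ft_force: [0.6, -0.2, 0.8]
width: 0.0301
grip_force: 0.0
```

Request:
drive_tool(
  series=[
    [[-0.5,0,0],0],
    [[-0.6,0,0],0],
    [[-0.6,-0.02,0],0],
    [[-0.6,0,0],0],
    [[-0.6,-0.02,0],0],
    [[-0.6,0,0],0],
    [[-0.6,-0.02,0],0],
    [[-0.6,0,0],0],
    [[-0.6,-0.02,0],0],
    [[-0.6,0,0],0],
  ],
)

```text
time: 18.1
ee_pos: [0.504, 0.071, 0.0788]
eef_rot: [0.701, 0.713, 0.0, 0.0]
ft_force: [1.1, 1.0, 0.3]
width: 0.03
grip_force: 0.7
```

Request:
drive_tool(
  series=[
    [[-0.3,0,0],0],
    [[-0.2,0,0],0],
    [[-0.2,0,0],0],
    [[-0.2,0,0],0],
    [[-0.1,0,0],0],
    [[-0.1,0,0],0],
    [[0,0,0],0],
    [[0,0,0],0],
    [[0,0,0],0],
    [[0,0,0],0],
  ],
)

```text
time: 19.35
ee_pos: [0.4932, 0.0709, 0.0786]
eef_rot: [0.701, 0.713, -0.0, -0.0]
ft_force: [-0.5, 0.5, 0.5]
width: 0.03
grip_force: 0.2
```

Request:
drive_tool(
  series=[
    [[-0.1,0,0],0],
    [[-0.1,0,0],0],
    [[-0.1,0,0],0],
    [[-0.1,0,0],0],
    [[0,0,0],0],
    [[0,0,0],0],
    [[0,0,0],0],
    [[0,0,0],0],
    [[0,0,0],0],
    [[0,0,0],0],
  ],
)

```text
time: 20.6
ee_pos: [0.4911, 0.0709, 0.079]
eef_rot: [0.701, 0.713, 0.001, 0.001]
ft_force: [9.4, -0.2, -6.6]
width: 0.03
grip_force: 5.0
```

Stop reached. Relieve, lift off, and retreat.

Request:
drive_tool(
  series=[
    [[0.3,0,0],0],
    [[0.4,0,0],0],
    [[0.2,0,0],0],
    [[0,0,0],0],
    [[0,0,1],0],
    [[0,0,2],0],
    [[0,0,3],0],
    [[0,0,4],0],
    [[0,0,4],0],
    [[0,0,0],0],
  ],
)

```text
time: 21.85
ee_pos: [0.4999, 0.0712, 0.2223]
eef_rot: [0.701, 0.713, 0.003, 0.001]
ft_force: [-0.8, -1.2, -0.3]
width: 0.0302
grip_force: 0.0
```

```bash
python3 - <<'E'
from h import *
s=r.read_state();print(s["ee_pos"],s["ft_force"])
snap("side","s7");snap("scene","sc7")
a=cv2.imread("pics/s7.png")[180:250,270:370]; b=cv2.imread("pics/sc7.png")[210:280,220:320]
cv2.imwrite("pics/s7c.png",np.vstack([np.hstack([cv2.resize(x,(400,280),interpolation=cv2.INTER_CUBIC) for x in(a,b)]),np.hstack([cv2.resize(cv2.imread(f"pics/{f}.png"),(400,300)) for f in("s7","sc7")])]))
for X in([.502,.0935,.114],[.502,.0495,.114]): print("lip",(proj("sc7",X)[0]-[220,210])*4+[400,0])
E
```

```text
[0.49991771 0.0712191  0.22234307] [-0.78591473 -1.18912499 -0.29318592]
lip [594.10783988 152.19700298]
lip [665.21926624 200.84062548]
```

View pics/s7c.png

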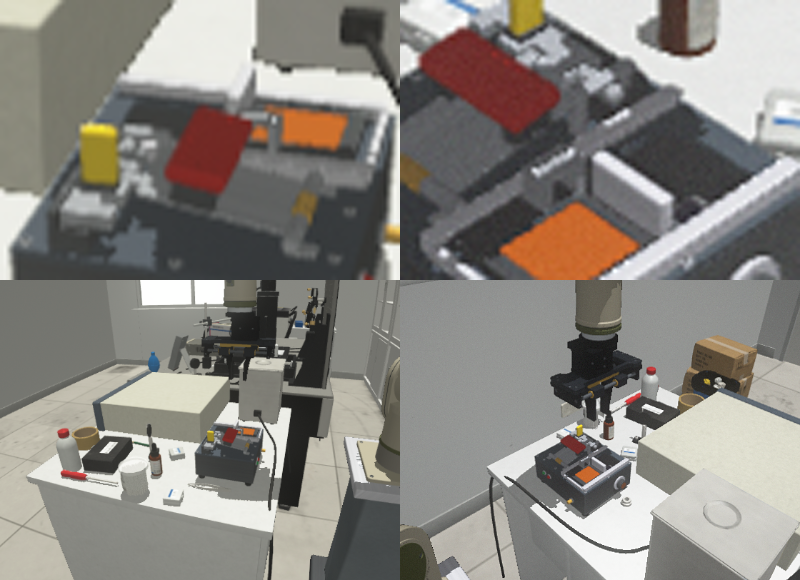

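The hatch is open: the lip at (594–672, 152–200) matches the projection for 60 mm of travel. The bolt is still drawn, the bar is up, and the loose things lie where they were.

```bash
python3 -c "
from bench import r
print(r.close_job())"
```

```text
the job is handed in; nothing more can be done
None
```

The job is handed in at about 22 s of the 45 s: the bolt is fully drawn, the catch has sprung up to lock it, the hatch is against its open stop (about 60 mm), and in the last pictures the loose things round the chamber look undisturbed.

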